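Settle a flywheel heavy side down on the balancing rollers

ROBOT

A 6-joint arm with a two-finger parallel gripper is mounted at the origin on a cart in front of the work surface, level with it; the furniture and walls round the work are solid. World frame = base frame: x ahead of the robot, y to its left, z up, the work surface at z = 0. Lengths are in m, angles in degrees, forces in N, time in s.
With the tool pointing down it reaches from about 0.3 to 0.85 m from the base axis. Payload 5.4 kg.
Tool frame: the origin (TCP) lies on the front face of the gripper's body, between the roots of the fingers; the fingertips stand 73 mm ahead of it and the grasp point (between the pads) lies 54 mm ahead of it; z points along the fingers, y is the line along which they close (so a half turn about z gives the same grasp; the last joint's range is limited). The gripper opens to 85 mm and grips with 20 to 120 N. Pads are 22 mm wide; open, the fingers measure 114 mm over their backs; the gripper's body (76 mm by 85 mm) begins 54 mm behind the grasp point. The pads swing forward as they close: fully open they stand 13 mm farther back than shut.
Start: joints at [-78.73, 9.076, 91.501, -0, 79.423, -12.038], TCP at [0.227, -0.528, 0.304] pointing down, gripper open.
Joint ranges: [-166.64, 166.64], [-54.1, 131.32], [10.49, 154.53], [-73.88, 253.88], [9.74, 151.15], [-171.62, 171.62]. Speed limits (degrees/s): [147.25, 147.25, 180, 180, 180, 180].

INTERFACE

Orientations are given as [roll, pitch, yaw] about the fixed x, y, z axes, in that order (R = Rz(yaw) Ry(pitch) Rx(roll)).
In Python, from station import state, cams, ticket gives the robot as it stands.
- The arm moves only by the tool servo_tool, never from a script. Its arguments are lists of equal length, an entry for each row: "rotation": the turn, a rotation vector about the tool's x, y, z in degrees, a list of three; "travel": the shift along the tool's x, y, z in m, a list of three; "gripper": the closure in counts, from 0 (fully open) to 255 (shut). In form: {"rotation": [[rx, ry, rz], ...], "travel": [[tx, ty, tz], ...], "gripper": [gripper, ...]}. A call has 1 to 10 rows; each row shifts and turns the commanded pose from where the row before left it, along the tool's axes as they then stand; what a row does not reach is not made up. A row lasts 1/12 s, in which the tool goes at most 41.7 mm and 7.16 degrees, less where a joint would pass 70% of its speed; a pose out of reach is approached as far as the arm can. A call with a gripper value outside its range is refused whole. The fingers move at their own pace and stop on an object; "force" is the grip in N (left out, the last holds). Time passes only in rows, so rows that do not move let the fingers close. It gives the time, the measured TCP pose, the force, the opening and the grip force at its end, in the units of the state.
- state(): the state, without advancing time (a new reading comes with each control period).
- cams.capture(name): name is "scene" or "side" or "wrist"; returns a dict with "pixels" (420x560x3 uint8, red, green, blue), "depth" (420x560 float32, m along the optical axis (not along the pixel's ray), 0 where there is no reading), "fx", "fy", "cx", "cy" (pixels), "R" (3x3) and "t" (3): a world point X has camera coordinates R X + t; the wrist camera has in their place "mount" (4x4, takes a point from camera to tool coordinates, whose origin is the TCP and whose axes are the flange's). Camera axes: x right, y down, z forward; pixel columns grow to the right and rows downward; lengths in m; the calibration is good to about 2 mm. A picture is of the moment at which its call begins: read the wrist's pose just before it.
- ticket.finish_job(): hands the job in; it is judged then, once.
The state is a dict: "clock": time; "joint_positions": joint angles; "qvel": joint speeds; "effort": joint torques, N m; "position": TCP position; "tcp_rot": TCP orientation; "force": force on the tool from outside, world axes, zero at the start; "torque": the same for the moment, N m; "finger_gap": finger opening in m; "finger_force": force on a finger pad.
Only numpy, scipy, OpenCV 4.12 (cv2) and the standard library are available. Lean on these libraries where they do the work, as an engineer would, in place of code of your own. Each camera call takes 0.05 s, during which the arm holds its last target. There are 200 camera calls.

TASK

Check the balance of the spoked flywheel, the one with the dark slug bolted inside its rim: pull it out of the spring clips of the sloping rack, lay its shaft gently on the four rollers of the balancing stand and let go, so that it turns by itself until it hangs still with the slug straight down. Only then tip the stand's hold-down arm over, so that it sinks on to the shaft and keeps the wheel like that for marking. Leave the solid wheel in its clips, and the other things where they stand.

Things in the scene. Friction and masses are not known exactly. Their poses are not given: they have to be found in the camera images.
- flywheel_centre (a point): Centre of the spoked flywheel (0.52 kg): aluminium rim 100 mm outside, 80 mm inside, 20 mm thick with flat side faces (grip across these 20 mm), five thin spokes, hub 26 mm long. Shaft 16 mm thick, 180 mm long through it; collars 26 mm wide at 36 to 43 mm either side of centre. z: along the shaft; x: from the centre toward the slug, the heavy side.
- slug (a point): Centre of the dark tungsten slug (heavy) between two spokes of the flywheel, just inside the rim, 33 mm from the shaft's axis; 34 mm wide, no thicker than the rim.
- solid_wheel_centre (a point): Centre of the solid wheel, a plain disc 84 mm across and 20 mm thick with six bolt heads, on the same kind of shaft (z along it), held in the rack beside the flywheel; it stays there.
- rack_middle (a point): Fixed rack of aluminium bars, sloping 35 deg, 95 mm up: point half-way between the two seated wheel centres, which lie 65 mm either way along its y; which wheel is where varies. z: up the slope, along the shafts; -x: square out of the slope, the way the shafts are pulled. Sprung steel jaws hold each shaft 52 mm below and 56 mm above its centre; 10 to 15 N frees a wheel within 10 mm.
- stand_seat (a point): Fixed balancing stand, base 210 x 140 mm: the point where the flywheel's centre comes to lie, 90 mm above the bench. x: along the shaft on the rollers (either way round); z up. At each end two free overlapping disc rollers, 52 mm across, 55 and 62 mm from the middle, cradle the shaft; the collars go between the ends, 9 mm play either way. A released wheel swings to and fro for about 3 s.
- hold_down (a joint): Angle of the stand's hold-down arm: about 1.9 at the start (leaning back on its stop), 1.57 upright, 0 level with its pad on the shaft. Hinge along the stand's x, at x -82, y +56 mm from stand_seat, 17 mm above it; it swings toward the stand's -y. Once tipped past upright (to about 1.3) it sinks slowly by its own weight in 2 to 3 s.
- hold_down_knob (a point): Centre of the black ball (22 mm) at the free end of the hold-down arm (10 x 12 mm bar), 108 mm from its hinge; about 200 mm above the bench at the start. Pushing it lightly toward the stand's -y tips the arm.
- amber_bottle_centre (a point): Amber bottle, 48 mm wide, 96 mm tall, half-way up; a bystander.
- tape_centre (a point): Tape roll lying flat, 100 mm across, 25 mm high, its centre; a bystander.

How it is judged (in metres and radians):
On the way, in this order (a step that is already met when the one before it is completed fails the run):
1. the flywheel's shaft is pulled clear of the clips, 30 mm out of the slope (x of flywheel_centre in the frame of rack_middle below -0.03 m), for 0.1 s.
2. the released flywheel lies on the rollers, still, slug straight down, with the hold-down arm not yet lowered (x of flywheel_centre in the frame of stand_seat between -0.012 and 0.012 m and y of flywheel_centre in the frame of stand_seat between -0.005 and 0.005 m and z of flywheel_centre in the frame of stand_seat between -0.004 and 0.004 m and angle between the z axis of flywheel_centre and the x axis of stand_seat, either way round below 0.06 rad and angle between flywheel_centre's own x axis and vertical above 3 rad and angular speed of flywheel below 0.15 rad/s and contact force between the fingers and flywheel below 0.1 N and value of joint hold_down above 0.6 rad), for 0.5 s.
3. the hold-down arm lies on the shaft (value of joint hold_down below 0.06 rad), for 0.2 s.
At the end, for the whole second after the job is handed in: The flywheel lies still and released on the four rollers (centre within 12 mm of the seat along the shaft, 5 mm across, 4 mm in height), its slug straight down within 8 deg, the hold-down arm level on its shaft within 0.06 rad, and the solid wheel still in its clips (within 20 mm) (x of flywheel_centre in the frame of stand_seat between -0.012 and 0.012 m and y of flywheel_centre in the frame of stand_seat between -0.005 and 0.005 m and z of flywheel_centre in the frame of stand_seat between -0.004 and 0.004 m and angle between the z axis of flywheel_centre and the x axis of stand_seat, either way round below 0.06 rad and angle between flywheel_centre's own x axis and vertical above 3 rad and angular speed of flywheel below 0.15 rad/s and contact force between the fingers and flywheel below 0.1 N and value of joint hold_down between -0.06 and 0.06 rad and distance of solid_wheel_centre from where it was at the start of the episode below 0.02 m); the robot touches nothing.
It fails at once if the flywheel is let fall instead of being laid down (let go of and moving faster than 0.4 m/s, a drop of about 8 mm) (contact force between the fingers and flywheel below 0.05 N and linear speed of flywheel above 0.4 m/s).
It fails at once if the flywheel falls on to the bench (height (world z) of flywheel_centre below 0.055 m).
It fails at once if the solid wheel is pulled from its clips or shifted by 20 mm (distance of solid_wheel_centre from where it was at the start of the episode above 0.02 m).
It fails at once if the amber bottle or the tape roll is shifted by 30 mm (distance of any of amber_bottle_centre, tape_centre from where it was at the start of the episode above 0.03 m).
It also fails if it takes over 67 s, if anything falls off the work surface, if the arm or the gripper's body presses on something with over 40 N, if the wrist force passes 120 N, or if a joint passes its speed limit or range.

## Working session

There is one attempt and no reset: what is moved stays moved. The work goes in short steps, Python scripts to look and compute and a tool call to move; the robot and the scene stay as the last step left them, time stands still between calls to the robot, and variables do not carry over. Pictures are saved under pics/ and viewed, at most 10 in all, crops included, and the job is handed in when it is done.

Besides the shell and the picture viewer there is one more tool, called after ">>>" as name(argument=value, ...), one argument or row to a line, values as JSON. servo_tool: Moves the arm, as the interface text tells. Its arguments: {"type":"object","properties":{"rotation":{"type":"array"},"travel":{"type":"array"},"gripper":{"type":"array"},"force":{"type":"number"}},"required":["rotation","travel","gripper"]}

```bash
mkdir -p pics; ls; python3 - <<'E'
from station import state,cams
import cv2,numpy as np
print(state())
for n in ("scene","side"):
    c=cams.capture(n); np.savez(f"{n}.npz",**c)
    cv2.imwrite(f"pics/{n}.png",cv2.resize(c["pixels"][...,::-1],(800,600),interpolation=cv2.INTER_CUBIC))
    print(n,c["R"],c["t"],c["fx"])
E
```

```text
pics
{'clock': 0.0, 'joint_positions': array([-7.87286307e+01,  9.11707127e+00,  9.15740859e+01,  1.77626586e-03,
        7.94245371e+01, -1.20376377e+01]), 'qvel': array([ 0.02583639,  0.08391205, -0.04580044,  0.0716906 ,  0.0707554 ,
        0.03558455]), 'effort': array([-1.65062680e-03, -3.96005559e+01, -3.31427586e+01, -5.23501421e-04,
        8.43084737e-03, -9.51883777e-06]), 'position': array([ 0.22741462, -0.52759291,  0.30285671]), 'tcp_rot': array([-1.79887214e+02, -2.58355585e-02,  2.33086537e+01]), 'force': array([ 0.63589496, -0.25999817,  0.05608144]), 'torque': array([ 0.0692396 , -0.03686923,  0.03783495]), 'finger_force': 0.0, 'finger_gap': 0.08509634193389719}
scene [[-8.26531800e-01 -5.62889833e-01 -4.68014397e-04]
 [-3.97184414e-01  5.83803322e-01 -7.08108906e-01]
 [ 3.98860532e-01 -5.85088641e-01 -7.06103079e-01]] [0.47247196 0.23695617 0.75530571] 382.8302634314573
side [[-0.81874182 -0.5741118   0.00758131]
 [-0.24118256  0.3319082  -0.91195829]
 [ 0.52104971 -0.74848687 -0.41021288]] [0.49754779 0.21124578 0.99054745] 527.3177943683876
```

View pics/scene.png

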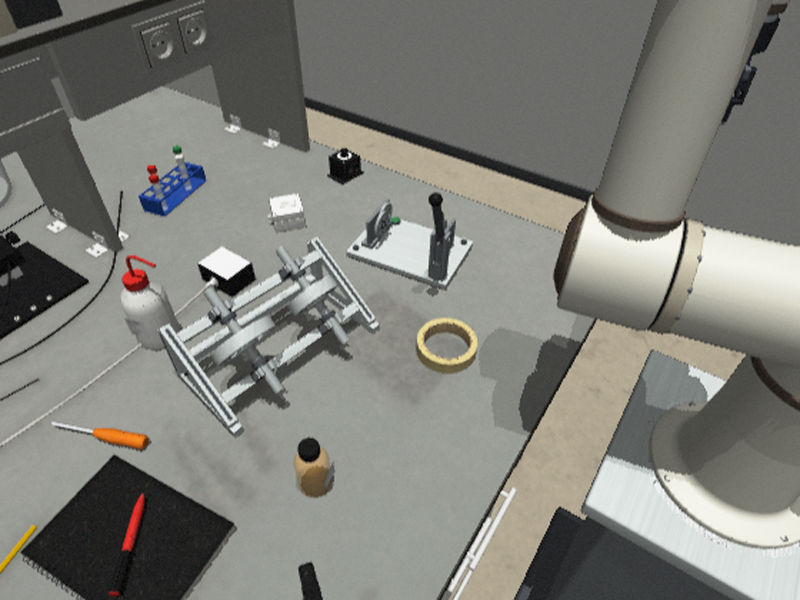

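View pics/side.png

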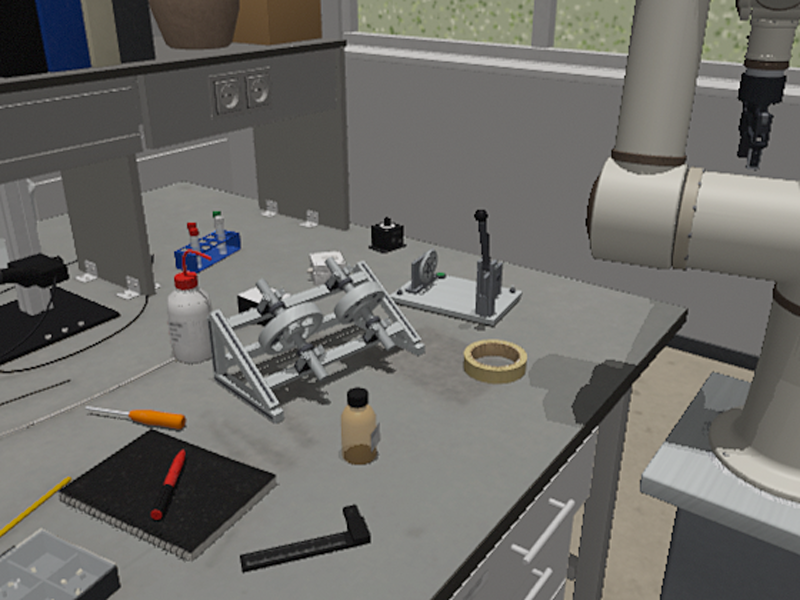

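```bash
cat > h.py <<'E'
import numpy as np,cv2
def load(n): return dict(np.load(f"{n}.npz"))
def pts(c):
    d=c["depth"]; v,u=np.mgrid[:d.shape[0],:d.shape[1]]
    P=np.stack([(u-c["cx"])/c["fx"]*d,(v-c["cy"])/c["fy"]*d,d],-1)
    W=(P-c["t"])@c["R"]; W[d==0]=np.nan
    return W
def proj(c,X):
    p=c["R"]@np.asarray(X)+c["t"]; return [c["fx"]*p[0]/p[2]+c["cx"],c["fy"]*p[1]/p[2]+c["cy"]]
E
python3 - <<'E'
from h import *
a=load("side")["pixels"][175:285,145:300,::-1]; b=load("side")["pixels"][140:235,265:375,::-1]
cv2.imwrite("pics/c1.png",cv2.resize(a,None,fx=5,fy=5,interpolation=cv2.INTER_CUBIC))
cv2.imwrite("pics/c2.png",cv2.resize(b,None,fx=6,fy=6,interpolation=cv2.INTER_CUBIC))
for n in("scene","side"):
    c=load(n); print(n,-c["R"].T@c["t"],c["cx"],c["cy"])
    W=pts(c)
    for (u,v) in ([(306,215),(290,280),(247,299)] if n=="scene" else [(336,150),(363,145),(345,250),(250,290)]):
        print(u,v,W[v,u])
E
```

```text
scene [0.18336676 0.56953466 0.70133559] 271.5030643409481 207.086172785185
306 215 [ 0.49202195 -0.03938065 -0.00231367]
290 280 [ 0.42054195  0.1499921  -0.00278737]
247 299 [ 0.46925412  0.24154039 -0.0014121 ]
side [-0.05781248  0.95694561  0.5952106 ] 291.2013129691486 204.10487336496726
336 150 [ 0.51811989 -0.04839347  0.21306298]
363 145 [ 1.26785231 -1.66599569 -0.33682314]
345 250 [ 0.45027222  0.00772345 -0.00104697]
250 290 [0.45453866 0.347116   0.07007262]
```

View pics/c1.png

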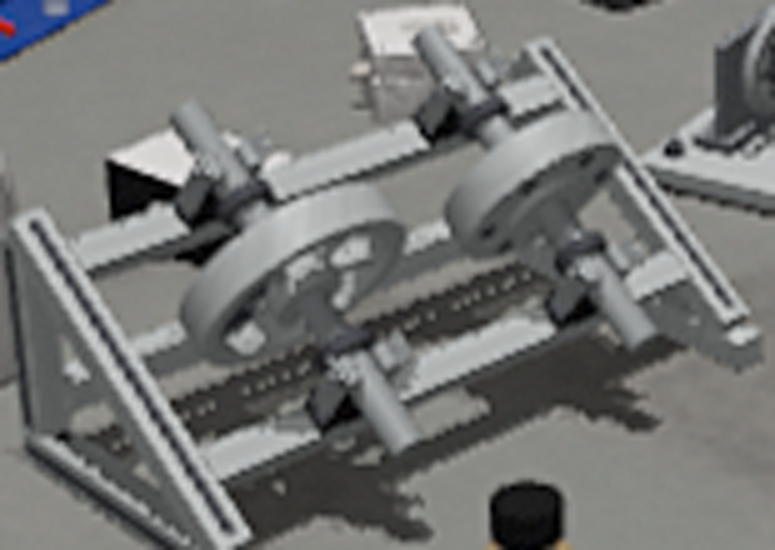

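View pics/c2.png

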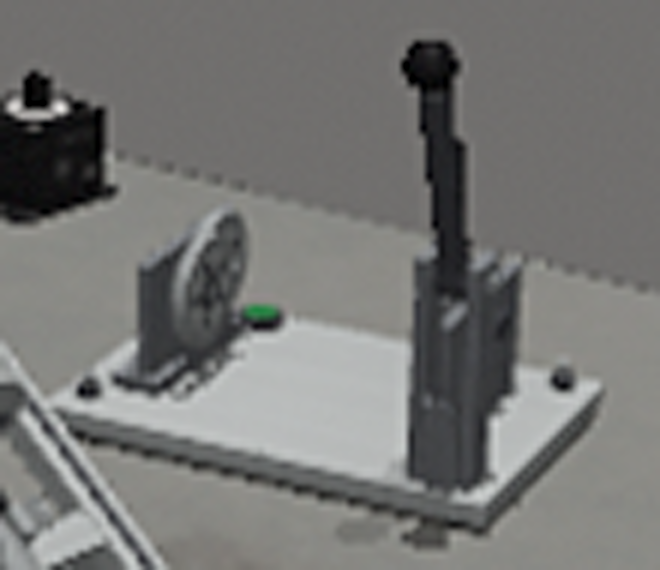

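```bash
python3 - <<'E'
from h import *
np.set_printoptions(precision=4,suppress=True)
c=load("side");W=pts(c);cam=-c["R"].T@c["t"]
def seg(p0,p1,n=9):
    out=[]
    for s in np.linspace(.1,.9,n):
        x=p0+(p1-p0)*s; u,v=x; out.append([u,v])
    return out
C=lambda x,y:np.array([145+x/5-.4,175+y/5-.4])
for name,A,B in (("spoked",[(192,120),(225,175)],[(370,380),(405,435)]),("solid",[(432,45),(470,88)],[(603,280),(640,335)])):
    P=[];
    for s in (A,B):
        for u,v in seg(C(*s[0]),C(*s[1])):
            w=W[int(round(v)),int(round(u))]; P.append(w)
    P=np.array(P)
    for it in range(2):
        m=np.nanmedian(P,0); ax=np.nanmean(P[:9],0)-np.nanmean(P[9:],0); ax/=np.linalg.norm(ax)
    r=cam-m; r-=ax*(r@ax); r/=np.linalg.norm(r)
    print(name); print(P); print("axis",ax, "tilt",np.degrees(np.arcsin(ax[2])),"heading",np.degrees(np.arctan2(ax[1],ax[0])))
    # ends
    print("axis pts", np.nanmean(P[:9],0)-8e-3*r, np.nanmean(P[9:],0)-8e-3*r)
# stand plate
for n in("scene","side"):
    c=load(n);W=pts(c)
    ex=(W[...,0]>.45)&(W[...,0]<.8)&(W[...,1]>-.35)&(W[...,1]<0.05)
    z=W[...,2]; print(np.histogram(z[ex],bins=np.arange(-.01,.23,.005)))
    M=ex&(z>.006)&(z<.025)
    k,l,st,_=cv2.connectedComponentsWithStats(M.astype(np.uint8)); i=1+np.argmax(st[1:,4]); 
    q=W[l==i][:,:2].astype(np.float32); print(n,st[i],cv2.minAreaRect(q), cv2.boxPoints(cv2.minAreaRect(q)),np.median(W[l==i][:,2]))
    for zz in(.19,.2):
      K=W[ex&(z>zz)]; print("knob",len(K),K.mean(0),K.min(0),K.max(0))
    # tall things
    K=W[ex&(z>.04)&(z<.12)]; print(K.min(0),K.max(0))
E
```

```text
spoked
[[0.7076 0.2526 0.1459]
 [   nan    nan    nan]
 [0.7071 0.2507 0.1408]
 [0.702  0.2529 0.1406]
 [0.7026 0.2525 0.138 ]
 [0.6973 0.2549 0.138 ]
 [0.6983 0.2514 0.1341]
 [0.6917 0.2578 0.1359]
 [0.6922 0.2547 0.1323]
 [0.5982 0.2703 0.0649]
 [0.5961 0.2698 0.0631]
 [0.5905 0.2729 0.064 ]
 [0.5924 0.2711 0.0602]
 [0.589  0.2719 0.0594]
 [0.5875 0.2708 0.057 ]
 [0.5843 0.2714 0.0561]
 [0.5834 0.2725 0.0546]
 [0.581  0.2723 0.053 ]]
axis [ 0.8068 -0.1312  0.5761] tilt 35.17673179541225 heading -9.234578130354285
axis pts [0.7029 0.2485 0.1327] [0.5922 0.2665 0.0537]
solid
[[0.6865 0.1235 0.1451]
 [0.6837 0.1234 0.1432]
 [0.6841 0.1231 0.1406]
 [0.6794 0.1251 0.1399]
 [0.6742 0.1277 0.1396]
 [0.6723 0.1267 0.1373]
 [0.6687 0.1309 0.1372]
 [0.6715 0.1243 0.1343]
 [0.6657 0.1277 0.1344]
 [0.576  0.1424 0.0639]
 [0.5728 0.1431 0.0628]
 [0.5718 0.1444 0.0611]
 [0.5675 0.1463 0.0608]
 [0.5646 0.1466 0.0593]
 [0.5627 0.1456 0.0571]
 [0.5609 0.1479 0.0562]
 [0.5593 0.1465 0.0536]
 [0.5565 0.1466 0.052 ]]
axis [ 0.7997 -0.1425  0.5833] tilt 35.682532033518655 heading -10.101161055391017
ax
[... 1761 characters left out ...]
09 ,  0.095,  0.1  ,  0.105,
        0.11 ,  0.115,  0.12 ,  0.125,  0.13 ,  0.135,  0.14 ,  0.145,
        0.15 ,  0.155,  0.16 ,  0.165,  0.17 ,  0.175,  0.18 ,  0.185,
        0.19 ,  0.195,  0.2  ,  0.205,  0.21 ,  0.215,  0.22 ,  0.225]))
side [ 273  191   93   37 1573] ((0.6138923168182373, -0.138188898563385), (0.2122470736503601, 0.14744000136852264), 6.5086565017700195) [[ 0.5001 -0.077 ]
 [ 0.5168 -0.2235]
 [ 0.7277 -0.1994]
 [ 0.711  -0.0529]] 0.014963353084366155
knob 89 [ 0.5186 -0.0534  0.2067] [ 0.5104 -0.0668  0.1901] [ 0.5324 -0.0435  0.2189]
knob 71 [ 0.5185 -0.0519  0.21  ] [ 0.5104 -0.0622  0.2001] [ 0.5324 -0.0435  0.2189]
[ 0.5082 -0.1894  0.0402] [0.7074 0.05   0.1197]
```

```bash
cat >> h.py <<'E'
from scipy.spatial.transform import Rotation as Ro
np.set_printoptions(precision=4,suppress=True)
def pose(s): return np.array(s["position"]),Ro.from_euler("xyz",s["tcp_rot"],degrees=True)
def frame(y,z):
    y=np.array(y)/np.linalg.norm(y); z=np.array(z)-y*np.dot(y,z); z/=np.linalg.norm(z)
    return Ro.from_matrix(np.c_[np.cross(y,z),y,z])
def plan(p,R,pt,Rt,n=None):
    w=(R.inv()*Rt).as_rotvec(degrees=True); d=pt-p
    n=n or int(np.ceil(max(np.linalg.norm(w)/7,np.linalg.norm(d)/.04)))
    print("n",n,"rot/row",np.round(w/n,3))
    q=R; print("travel", [list(map(float,np.round(( (R*Ro.from_rotvec(w/n*k,degrees=True)).inv().apply(d/n)),4))) for k in range(n)])
th=np.radians(35);hd=np.radians(-10)
a=np.array([np.cos(th)*np.cos(hd),np.cos(th)*np.sin(hd),np.sin(th)])
nn=np.array([-np.sin(th)*np.cos(hd),-np.sin(th)*np.sin(hd),np.cos(th)])
F=np.array([.650,.2575,.095]); Rr=frame(a,-nn)
sx=np.array([np.cos(np.radians(7)),np.sin(np.radians(7)),0]); S=np.array([.6137,-.1376,.09]); Rs=frame(sx,[0,0,-1])
E
python3 - <<'E'
from h import *
from station import state
p,R=pose(state())
pt=F+nn*.21; print(pt,p)
plan(p,R,pt,Rr,26)
E
```

```text
[0.5314 0.2784 0.267 ] [ 0.2274 -0.5277  0.303 ]
n 26 rot/row [-1.236  0.663 -2.111]
travel [[0.023, -0.0238, 0.0014], [0.0239, -0.023, 0.0012], [0.0247, -0.0221, 0.001], [0.0255, -0.0212, 0.0008], [0.0262, -0.0203, 0.0007], [0.0269, -0.0193, 0.0005], [0.0276, -0.0183, 0.0005], [0.0283, -0.0173, 0.0004], [0.0289, -0.0163, 0.0004], [0.0295, -0.0152, 0.0004], [0.03, -0.0141, 0.0004], [0.0305, -0.013, 0.0004], [0.031, -0.0119, 0.0005], [0.0314, -0.0108, 0.0006], [0.0317, -0.0096, 0.0008], [0.0321, -0.0084, 0.001], [0.0323, -0.0073, 0.0012], [0.0326, -0.0061, 0.0014], [0.0327, -0.0049, 0.0017], [0.0329, -0.0038, 0.0019], [0.033, -0.0026, 0.0023], [0.033, -0.0014, 0.0026], [0.033, -0.0003, 0.003], [0.033, 0.0009, 0.0033], [0.0329, 0.002, 0.0038], [0.0327, 0.0031, 0.0042]]
```

>>> servo_tool(
  rotation=[
    [-1.24,0.66,-2.11],
    [-1.24,0.66,-2.11],
    [-1.24,0.66,-2.11],
    [-1.24,0.66,-2.11],
    [-1.24,0.66,-2.11],
    [-1.24,0.66,-2.11],
    [-1.24,0.66,-2.11],
    [-1.24,0.66,-2.11],
    [-1.24,0.66,-2.11],
    [-1.24,0.66,-2.11],
  ],
  travel=[
    [0.023,-0.024,0.001],
    [0.024,-0.023,0.001],
    [0.025,-0.022,0.001],
    [0.026,-0.021,0.001],
    [0.026,-0.02,0.001],
    [0.027,-0.019,0],
    [0.028,-0.018,0],
    [0.028,-0.017,0],
    [0.029,-0.016,0],
    [0.03,-0.015,0],
  ],
  gripper=[110,110,110,110,110,110,110,110,110,110],
  force=100,
)

```text
clock: 0.93
position: [0.3467, -0.217, 0.2915]
tcp_rot: [166.6, -4.2, 45.1]
force: [0.2, 0.1, -0.4]
finger_gap: 0.0484
finger_force: 0.0
```

>>> servo_tool(
  rotation=[
    [-1.24,0.66,-2.11],
    [-1.24,0.66,-2.11],
    [-1.24,0.66,-2.11],
    [-1.24,0.66,-2.11],
    [-1.24,0.66,-2.11],
    [-1.24,0.66,-2.11],
    [-1.24,0.66,-2.11],
    [-1.24,0.66,-2.11],
    [-1.24,0.66,-2.11],
    [-1.24,0.66,-2.11],
  ],
  travel=[
    [0.03,-0.014,0],
    [0.0305,-0.013,0],
    [0.031,-0.012,0],
    [0.031,-0.011,0.001],
    [0.032,-0.01,0.001],
    [0.032,-0.008,0.001],
    [0.032,-0.007,0.001],
    [0.0325,-0.006,0.001],
    [0.033,-0.005,0.002],
    [0.033,-0.004,0.002],
  ],
  gripper=[110,110,110,110,110,110,110,110,110,110],
)

```text
clock: 1.77
position: [0.4633, 0.0933, 0.2779]
tcp_rot: [152.6, -3.0, 67.2]
force: [-0.5, -0.9, 0.7]
finger_gap: 0.0482
finger_force: 0.0
```

>>> servo_tool(
  rotation=[
    [-1.24,0.66,-2.11],
    [-1.24,0.66,-2.11],
    [-1.24,0.66,-2.11],
    [-1.24,0.66,-2.11],
    [-1.24,0.66,-2.11],
    [-1.24,0.66,-2.11],
    [0,0,0],
    [0,0,0],
    [0,0,0],
  ],
  travel=[
    [0.033,-0.003,0.002],
    [0.033,-0.001,0.003],
    [0.033,0,0.003],
    [0.033,0.001,0.003],
    [0.033,0.002,0.004],
    [0.033,0.003,0.004],
    [0,0,0],
    [0,0,0],
    [0,0,0],
  ],
  gripper=[110,110,110,110,110,110,110,110,110],
)

```text
clock: 2.52
position: [0.5335, 0.2772, 0.2689]
tcp_rot: [145.0, 0.2, 79.9]
force: [0.4, -0.5, -0.1]
finger_gap: 0.0486
finger_force: 0.0
```

```bash
python3 - <<'E'
from h import *
from station import state,cams
s=state();p,R=pose(s);c=cams.capture("wrist")
np.savez("w1.npz",**c,p=p,Rm=R.as_matrix())
print(s["clock"],p,s["tcp_rot"],s["finger_gap"],s["joint_positions"],s["force"]); print(F+nn*.21,Rr.as_euler("xyz",degrees=True)); print(c["mount"])
cv2.imwrite("pics/w1.png",cv2.resize(c["pixels"][...,::-1],(800,600),interpolation=cv2.INTER_CUBIC))
E
```

```text
2.5167 [0.5335 0.2772 0.2689] [144.9943   0.2406  79.9372] 0.048592842108822226 [ 23.0393   2.552  107.613  -27.6357  42.9715  48.9569] [ 0.4263 -0.5286 -0.0533]
[0.5314 0.2784 0.267 ] [145.   0.  80.]
[[ 0.     -0.9651 -0.2619  0.0656]
 [ 1.     -0.      0.0003 -0.0003]
 [-0.0003 -0.2619  0.9651 -0.0711]
 [ 0.      0.      0.      1.    ]]
```

View pics/w1.png

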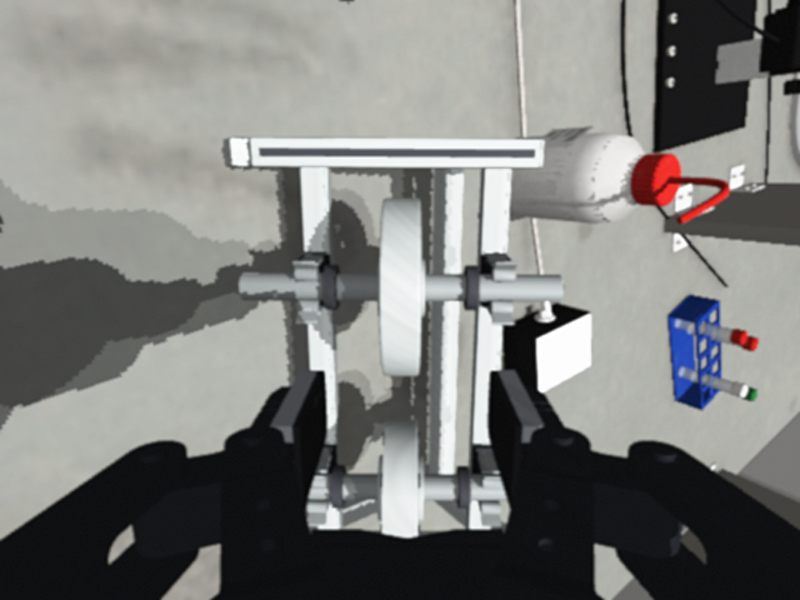

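```bash
python3 - <<'E'
from h import *
c=dict(np.load("w1.npz"));d=c["depth"];v,u=np.mgrid[:420,:560]
P=np.stack([(u-c["cx"])/c["fx"]*d,(v-c["cy"])/c["fy"]*d,d],-1)@c["mount"][:3,:3].T+c["mount"][:3,3]
pr=lambda x,y:(int(x*.7),int(y*.7))
# rim: region
box=lambda M,x0,x1,y0,y1:M[int(y0*.7):int(y1*.7),int(x0*.7):int(x1*.7)].reshape(-1,3)
r=box(P,370,432,195,378); r=r[r[:,2]>0]
zt=np.nanpercentile(r[:,2],2);q=r[r[:,2]<zt+.035]
print("rim y",np.percentile(q[:,1],[1,50,99]),"x",np.percentile(q[:,0],[.5,99.5]),"ztop",zt)
# circle fit in x-z
A=np.c_[2*q[:,0],2*q[:,2],np.ones(len(q))];s=np.linalg.lstsq(A,(q[:,0]**2+q[:,2]**2),rcond=None)[0];print("centre x,z",s[:2],"r",np.sqrt(s[2]+s[0]**2+s[1]**2))
for nm,b in(("low",(245,290,270,300)),("mid1",(345,375,275,300)),("mid2",(430,460,275,300)),("high",(520,560,270,302))):
    k=box(P,*b); k=k[k[:,2]>0]; z0=np.percentile(k[:,2],5); k=k[k[:,2]<z0+.007]; print(nm,"x",np.percentile(k[:,0],[2,50,98]),"y",k[:,1].min(),k[:,1].max(),"zfront",z0)
E
```

```text
rim y [-0.0136 -0.0035  0.0064] x [-0.0411  0.0491] ztop 0.1588536697591863
centre x,z [0.0032 0.2029] r 0.044203583696630334
low x [-0.0038  0.0042  0.0098] y -0.09126538627812261 -0.0655150104934244 zfront 0.20064522153669062
mid1 x [-0.0036  0.0037  0.0097] y -0.03521709862702908 -0.018878700281221086 zfront 0.20058865930364886
mid2 x [-0.0035  0.0037  0.0096] y 0.012634942207572856 0.028865482358623597 zfront 0.2005688170695561
high x [-0.0046  0.0035  0.0092] y 0.062224893991664046 0.08547864411725323 zfront 0.20058201767970338
```

>>> servo_tool(
  rotation=[
    [0,0,0],
    [0,0,0],
    [0,0,0],
    [0,0,0],
    [0,0,0],
    [0,0,0],
    [0,0,0],
    [0,0,0],
  ],
  travel=[
    [0.0035,-0.0035,0.02],
    [0,0,0.025],
    [0,0,0.025],
    [0,0,0.02],
    [0,0,0.014],
    [0,0,0.008],
    [0,0,0],
    [0,0,0],
  ],
  gripper=[110,110,110,110,110,110,110,110],
)

```text
clock: 3.23
position: [0.5951, 0.2692, 0.1764]
tcp_rot: [144.9, 0.2, 79.9]
force: [0.6, 0.3, -0.4]
finger_gap: 0.0484
finger_force: 0.0
```

>>> servo_tool(
  rotation=[
    [0,0,0],
    [0,0,0],
    [0,0,0],
    [0,0,0],
    [0,0,0],
    [0,0,0],
    [0,0,0],
    [0,0,0],
  ],
  travel=[
    [0,0,0],
    [0,0,0],
    [0,0,0],
    [0,0,0],
    [0,0,0],
    [0,0,0],
    [0,0,0],
    [0,0,0],
  ],
  gripper=[230,230,230,230,230,230,230,230],
  force=110,
)

```text
clock: 3.9
position: [0.5942, 0.2706, 0.1769]
tcp_rot: [144.9, 0.2, 80.0]
force: [-7.5, 0.4, 5.1]
finger_gap: 0.0175
finger_force: 107.2
```

>>> servo_tool(
  rotation=[
    [0,0,0],
    [0,0,0],
    [0,0,0],
    [0,0,0],
    [0,0,0],
    [0,0,0],
    [0,0,0],
    [0,0,0],
    [0,0,0],
    [0,0,0],
  ],
  travel=[
    [0,0,-0.003],
    [0,0,-0.003],
    [0,0,-0.003],
    [0,0,-0.004],
    [0,0,-0.005],
    [0,0,-0.008],
    [0,0,-0.014],
    [0,0,-0.02],
    [0,0,-0.02],
    [0,0,-0.02],
  ],
  gripper=[230,230,230,230,230,230,230,230,230,230],
)

```text
clock: 4.73
position: [0.5371, 0.28, 0.2582]
tcp_rot: [145.0, 0.2, 79.9]
force: [-0.5, 0.4, -5.4]
finger_gap: 0.0178
finger_force: 109.3
```

>>> servo_tool(
  rotation=[
    [0,0,0],
    [0,0,0],
    [0,0,0],
    [0,0,0],
  ],
  travel=[
    [0,0,-0.015],
    [0,0,-0.01],
    [0,0,0],
    [0,0,0],
  ],
  gripper=[230,230,230,230],
)

```text
clock: 5.07
position: [0.5241, 0.2828, 0.2785]
tcp_rot: [144.9, 0.2, 80.0]
force: [0.4, -0.6, -5.8]
finger_gap: 0.0174
finger_force: 109.4
```

```bash
python3 - <<'E'
from h import *
from station import state,cams
s=state();p,R=pose(s);c=cams.capture("wrist")
np.savez("w2.npz",**c,p=p,Rm=R.as_matrix())
print(s["clock"],p,s["tcp_rot"],s["finger_gap"],s["force"],s["torque"])
w=cv2.resize(c["pixels"][...,::-1],(560,420))
b=cams.capture("side")["pixels"][100:285,130:375,::-1]; b=cv2.resize(b,(556,420),interpolation=cv2.INTER_CUBIC)
im=np.zeros((600,800,3),np.uint8); w=cv2.resize(w,(400,300)); b=cv2.resize(b,(400,300));im=np.hstack([w,b])
cv2.imwrite("pics/w2.png",im)
E
```

```text
5.0667 [0.5241 0.2828 0.2785] [144.8992   0.1772  79.9613] 0.01741893724713516 [ 0.4017 -0.5684 -5.7865] [0.0717 0.962  0.0033]
```

View pics/w2.png

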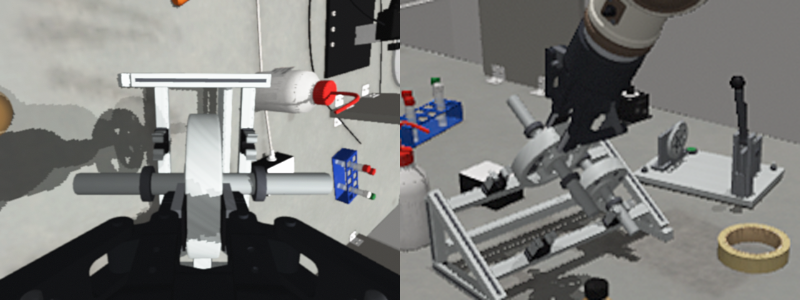

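```bash
python3 - <<'E'
from h import *
c=dict(np.load("w2.npz"));d=c["depth"];v,u=np.mgrid[:420,:560]
P=np.stack([(u-c["cx"])/c["fx"]*d,(v-c["cy"])/c["fy"]*d,d],-1)@c["mount"][:3,:3].T+c["mount"][:3,3]
box=lambda M,x0,x1,y0,y1:M[int(y0*1.4):int(y1*1.4),int(x0*1.4):int(x1*1.4)].reshape(-1,3)
for nm,b in(("low",(80,135,165,205)),("mid1",(158,182,165,205)),("mid2",(225,248,165,205)),("high",(272,325,165,205)),("c1",(140,158,155,210)),("c2",(250,268,155,210))):
    k=box(P,*b); k=k[(k[:,2]>.05)&(k[:,2]<.125)]; z0=np.percentile(k[:,2],3); k=k[k[:,2]<z0+.0075]; print(nm,"x",np.percentile(k[:,0],[2,50,98]),"y",np.percentile(k[:,1],[1,99]),"zfront",z0)
k=box(P,70,350,168,200);k=k[(k[:,2]>.05)&(k[:,2]<.12)];print("ends y",np.percentile(k[:,1],[.2,99.8]))
q=box(P,182,224,110,175);q=q[(q[:,2]>.04)&(q[:,2]<.105)];print("rim y",np.percentile(q[:,1],[1,50,99]))
A=np.c_[2*q[:,0],2*q[:,2],np.ones(len(q))];s=np.linalg.lstsq(A,(q[:,0]**2+q[:,2]**2),rcond=None)[0];print("centre x,z",s[:2],"r",np.sqrt(s[2]+s[0]**2+s[1]**2))
# plan to stand
from station import state
p,R=pose(state()); 
E
```

```text
low x [-0.0089  0.0001  0.0055] y [-0.0857 -0.0482] zfront 0.08991473190969726
mid1 x [0.0058 0.0066 0.0108] y [-0.0227 -0.0122] zfront 0.05122402902536574
mid2 x [0.006  0.0066 0.0108] y [0.0112 0.0218] zfront 0.0512283225944353
high x [-0.0095 -0.0002  0.0052] y [0.0473 0.0837] zfront 0.09080768691304722
c1 x [-0.0113 -0.0004  0.0088] y [-0.0432 -0.0322] zfront 0.08540573220291094
c2 x [-0.0117 -0.0004  0.0086] y [0.032  0.0441] zfront 0.08592387383778095
ends y [-0.0898  0.0885]
rim y [-0.0103 -0.0005  0.0093]
centre x,z [0.0166 0.085 ] r 0.027764778650186346
```

```bash
cat >> h.py <<'E'
Ct=np.array([-.0015,-.0005,.0983])
E
python3 - <<'E'
from h import *
from station import state
p,R=pose(state()); w=(R.inv()*Rs).as_rotvec()
R1=R*Ro.from_rotvec(w*.4); p1=p+[0,-.06,.085]
plan(p,R,p1,R1,6)
pt=S+[0,0,.185]-Rs.apply(Ct); print(p1,pt); plan(p1,R1,pt,Rs,13)
E
```

```text
n 6 rot/row [ 2.311  0.364 -1.098]
travel [[-0.0099, 0.0095, -0.0106], [-0.01, 0.0089, -0.011], [-0.0101, 0.0083, -0.0114], [-0.0102, 0.0076, -0.0118], [-0.0103, 0.0069, -0.0122], [-0.0103, 0.0062, -0.0125]]
[0.5241 0.2224 0.3619] [ 0.614  -0.1361  0.3733]
n 13 rot/row [ 1.6    0.252 -0.76 ]
travel [[-0.0271, 0.008, 0.0028], [-0.0273, 0.0077, 0.0025], [-0.0274, 0.0074, 0.0022], [-0.0275, 0.0071, 0.0018], [-0.0276, 0.0068, 0.0015], [-0.0277, 0.0064, 0.0012], [-0.0278, 0.0061, 0.0009], [-0.0278, 0.0058, 0.0006], [-0.0279, 0.0054, 0.0004], [-0.028, 0.005, 0.0001], [-0.0281, 0.0047, -0.0002], [-0.0281, 0.0043, -0.0004], [-0.0282, 0.0039, -0.0007]]
```

>>> servo_tool(
  rotation=[
    [2.31,0.36,-1.1],
    [2.31,0.36,-1.1],
    [2.31,0.36,-1.1],
    [2.31,0.36,-1.1],
    [2.31,0.36,-1.1],
    [2.31,0.36,-1.1],
  ],
  travel=[
    [-0.01,0.0095,-0.0105],
    [-0.01,0.009,-0.011],
    [-0.01,0.008,-0.0115],
    [-0.01,0.0075,-0.012],
    [-0.0105,0.007,-0.012],
    [-0.0105,0.006,-0.0125],
  ],
  gripper=[230,230,230,230,230,230],
)

```text
clock: 5.67
position: [0.5238, 0.2215, 0.3624]
tcp_rot: [159.1, 1.5, 86.8]
force: [0.3, 0.6, -5.3]
finger_gap: 0.0174
finger_force: 109.3
```

>>> servo_tool(
  rotation=[
    [1.6,0.25,-0.76],
    [1.6,0.25,-0.76],
    [1.6,0.25,-0.76],
    [1.6,0.25,-0.76],
    [1.6,0.25,-0.76],
    [1.6,0.25,-0.76],
    [1.6,0.25,-0.76],
  ],
  travel=[
    [-0.027,0.008,0.003],
    [-0.027,0.0075,0.0025],
    [-0.0275,0.0075,0.002],
    [-0.0275,0.007,0.002],
    [-0.0275,0.007,0.0015],
    [-0.0275,0.0065,0.001],
    [-0.028,0.006,0.001],
  ],
  gripper=[230,230,230,230,230,230,230],
)

```text
clock: 6.25
position: [0.5727, 0.0277, 0.3682]
tcp_rot: [170.4, 1.2, 92.4]
force: [0.7, 1.6, -6.0]
finger_gap: 0.0176
finger_force: 109.3
```

>>> servo_tool(
  rotation=[
    [1.6,0.25,-0.76],
    [1.6,0.25,-0.76],
    [1.6,0.25,-0.76],
    [1.6,0.25,-0.76],
    [1.6,0.25,-0.76],
    [1.6,0.25,-0.76],
    [0,0,0],
    [0,0,0],
    [0,0,0],
  ],
  travel=[
    [-0.028,0.006,0.0005],
    [-0.028,0.0055,0.0005],
    [-0.028,0.005,0],
    [-0.028,0.0045,0],
    [-0.028,0.0045,-0.0005],
    [-0.028,0.004,-0.0005],
    [0,0,0],
    [0,0,0],
    [0,0,0],
  ],
  gripper=[230,230,230,230,230,230,230,230,230],
)

```text
clock: 7.0
position: [0.6144, -0.1358, 0.3734]
tcp_rot: [179.9, -0.0, 97.0]
force: [-0.2, 0.1, -5.0]
finger_gap: 0.0175
finger_force: 109.2
```

```bash
python3 - <<'E'
from h import *
from station import state,cams
s=state();p,R=pose(s);c=cams.capture("wrist")
np.savez("w3.npz",**c,p=p,Rm=R.as_matrix())
print(s["clock"],p,s["tcp_rot"],s["finger_gap"],s["force"],s["joint_positions"])
print(Rs.as_euler("xyz",degrees=True))
cv2.imwrite("pics/w3.png",cv2.resize(c["pixels"][...,::-1],(800,600),interpolation=cv2.INTER_CUBIC))
E
```

```text
7.0 [ 0.6144 -0.1358  0.3734] [179.9292  -0.0095  96.9805] 0.01753276828908841 [-0.2147  0.1166 -4.971 ] [-23.4646  15.0422  76.7962   0.0441  88.1053 -30.4466]
[-180.    0.   97.]
```

View pics/w3.png

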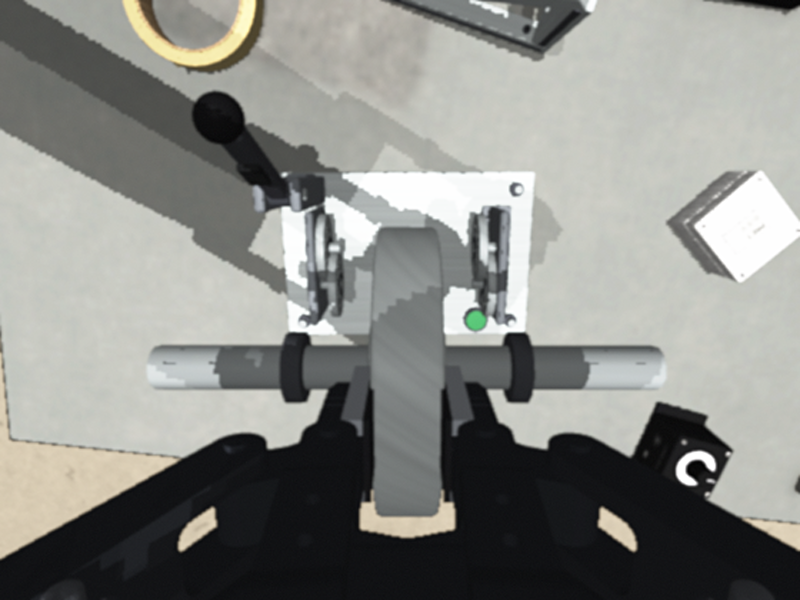

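```bash
cat >> h.py <<'E'
def wtool(c):
    d=c["depth"];v,u=np.mgrid[:420,:560]
    P=np.stack([(u-c["cx"])/c["fx"]*d,(v-c["cy"])/c["fy"]*d,d],-1)@c["mount"][:3,:3].T+c["mount"][:3,3]; P[d==0]=np.nan; return P
def box(M,x0,x1,y0,y1): 
    k=M[int(y0*.7):int(y1*.7),int(x0*.7):int(x1*.7)].reshape(-1,3); return k[np.isfinite(k[:,0])]
def shaft(P,bs):
    for b in bs:
        k=box(P,*b); k=k[(k[:,2]>.05)&(k[:,2]<.125)]; z0=np.percentile(k[:,2],3); k=k[k[:,2]<z0+.0075]; print("shaft x",np.percentile(k[:,0],[2,50,98]),"y",np.percentile(k[:,1],[.5,99.5]),"zfront",z0)
E
python3 - <<'E'
from h import *
c=dict(np.load("w3.npz"));P=wtool(c);shaft(P,[(140,280,335,400),(535,670,335,400)])
W=P@c["Rm"].T+c["p"]; L=(W-S)@np.c_[sx,np.cross([0,0,1],sx),[0,0,1]]  # stand-local
z=L[...,2]+.09
m=(z>.008)&(z<.022); k,l,st,_=cv2.connectedComponentsWithStats(m.astype(np.uint8));i=1+np.argmax(st[1:,4]); q=L[l==i]
print("plate",np.percentile(q[:,0],[.3,99.7]),np.percentile(q[:,1],[.3,99.7]),np.median(q[:,2])+.09,cv2.minAreaRect(q[:,:2].astype(np.float32)))
for nm,b in(("L",(295,350,200,325)),("R",(462,512,200,325))):
    k=box(L,*b);k=k[k[:,2]+.09>.035];h=k[:,2]+.09
    print(nm,"x",np.percentile(k[:,0],[2,50,98]),"y",np.percentile(k[:,1],[1,50,99]),"z",np.percentile(h,[50,95,99.5]))
    for x0 in np.arange(-.08,.08,.004):
        j=k[(k[:,0]>x0)&(k[:,0]<x0+.004)]
        if len(j)>8: print("  x%.3f n%d y[%.4f %.4f] zmax %.4f"%(x0,len(j),j[:,1].min(),j[:,1].max(),j[:,2].max()+.09))
k=box(L,190,248,90,145);k=k[k[:,2]+.09>.19];print("knob",k.mean(0),k.min(0),k.max(0))
E
```

```text
shaft x [-0.009   0.0003  0.0058] y [-0.0907 -0.0453] zfront 0.09056473782992344
shaft x [-0.009   0.0001  0.0055] y [0.0432 0.0884] zfront 0.09088927733047386
plate [-0.1042  0.1042] [-0.0716  0.0672] 0.016733015881395197 ((-6.692856550216675e-05, -0.002418041229248047), (0.13927096128463745, 0.2102426141500473), 89.98402404785156)
L x [-0.0735 -0.0644 -0.0517] y [-0.0418  0.0017  0.0482] z [0.0781 0.0865 0.119 ]
  x-0.080 n14 y[-0.0170 0.0165] zmax 0.0676
  x-0.076 n117 y[-0.0432 0.0388] zmax 0.0808
  x-0.072 n366 y[-0.0432 0.0499] zmax 0.1201
  x-0.068 n448 y[-0.0442 0.0500] zmax 0.1194
  x-0.064 n193 y[-0.0193 0.0367] zmax 0.0867
  x-0.060 n294 y[-0.0396 0.0365] zmax 0.0868
  x-0.056 n284 y[-0.0410 0.0149] zmax 0.0867
  x-0.052 n135 y[-0.0387 0.0148] zmax 0.0827
R x [0.0514 0.0632 0.0732] y [-0.041   0.0037  0.0396] z [0.078  0.0851 0.0863]
  x0.048 n247 y[-0.0200 0.0365] zmax 0.0860
  x0.052 n209 y[-0.0194 0.0371] zmax 0.0870
  x0.056 n247 y[-0.0417 0.0372] zmax 0.0863
  x0.060 n187 y[-0.0409 0.0152] zmax 0.0868
  x0.064 n407 y[-0.0438 0.0397] zmax 0.0862
  x0.068 n320 y[-0.0432 0.0406] zmax 0.0817
  x0.072 n97 y[-0.0422 0.0397] zmax 0.0805
  x0.076 n11 y[-0.0213 0.0090] zmax 0.0663
knob [-0.0798  0.0892  0.1251] [-0.0926  0.0795  0.1002] [-0.0712  0.1005  0.1318]
```

>>> servo_tool(
  rotation=[
    [0,0,0],
    [0,0,0],
    [0,0,0],
    [0,0,0],
    [0,0,0],
    [0,0,0],
    [0,0,0],
    [0,0,0],
    [0,0,0],
    [0,0,0],
  ],
  travel=[
    [-0.0015,0,0.02],
    [0,0,0.025],
    [0,0,0.025],
    [0,0,0.025],
    [0,0,0.025],
    [0,0,0.025],
    [0,0,0.018],
    [0,0,0.01],
    [0,0,0],
    [0,0,0],
  ],
  gripper=[230,230,230,230,230,230,230,230,230,230],
)

```text
clock: 7.88
position: [0.615, -0.1365, 0.2021]
tcp_rot: [179.9, 0.0, 97.1]
force: [-0.7, -0.2, -5.1]
finger_gap: 0.0178
finger_force: 109.2
```

```bash
python3 - <<'E'
from h import *
from station import state,cams
s=state();p,R=pose(s);c=cams.capture("wrist");d=cams.capture("side")
np.savez("w4.npz",**c,p=p,Rm=R.as_matrix())
print(s["clock"],p,s["tcp_rot"],s["force"])
w=cv2.resize(c["pixels"][...,::-1],(400,300)); b=cv2.resize(d["pixels"][110:230,250:410,::-1],(400,300),interpolation=cv2.INTER_CUBIC)
cv2.imwrite("pics/w4.png",np.hstack([w,b]))
E
```

```text
7.8833 [ 0.615  -0.1365  0.2021] [179.8514   0.0352  97.0705] [-0.7269 -0.2405 -5.0956]
```

View pics/w4.png

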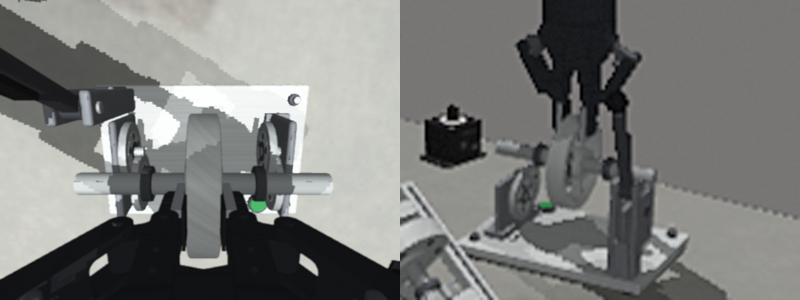

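>>> servo_tool(
  rotation=[
    [0,0,0],
    [0,0,0],
    [0,0,0],
    [0,0,0],
    [0,0,0],
    [0,0,0],
  ],
  travel=[
    [0,0,0.003],
    [0,0,0.003],
    [0,0,0.003],
    [0,0,0.002],
    [0,0,0],
    [0,0,0],
  ],
  gripper=[230,230,230,230,230,230],
)

```text
clock: 8.48
position: [0.6149, -0.137, 0.1905]
tcp_rot: [179.9, 0.0, 97.0]
force: [-0.5, -1.1, -5.6]
finger_gap: 0.0174
finger_force: 109.3
```

>>> servo_tool(
  rotation=[
    [0,0,0],
    [0,0,0],
    [0,0,0],
    [0,0,0],
  ],
  travel=[
    [0,0,0.001],
    [0,0,0.001],
    [0,0,0],
    [0,0,0],
  ],
  gripper=[230,230,230,230],
)

```text
clock: 8.82
position: [0.6152, -0.1374, 0.1898]
tcp_rot: [179.8, 0.1, 97.0]
force: [-4.1, -1.7, 2.5]
finger_gap: 0.0175
finger_force: 110.3
```

>>> servo_tool(
  rotation=[
    [0,0,0],
    [0,0,0],
    [0,0,0],
    [0,0,0],
  ],
  travel=[
    [0,0,0.001],
    [0,0,0],
    [0,0,0],
    [0,0,0],
  ],
  gripper=[230,230,230,230],
)

```text
clock: 9.15
position: [0.6154, -0.1375, 0.1897]
tcp_rot: [179.8, 0.1, 97.0]
force: [-6.6, -0.7, 7.9]
finger_gap: 0.0174
finger_force: 110.9
```

>>> servo_tool(
  rotation=[
    [0,0,0],
    [0,0,0],
    [0,0,0],
    [0,0,0],
    [0,0,0],
    [0,0,0],
    [0,0,0],
    [0,0,0],
  ],
  travel=[
    [0,0,-0.001],
    [0,0,0],
    [0,0,0],
    [0,0,0],
    [0,0,0],
    [0,0,0],
    [0,0,0],
    [0,0,0],
  ],
  gripper=[230,230,110,110,110,110,110,110],
)

```text
clock: 9.82
position: [0.6149, -0.1368, 0.1884]
tcp_rot: [179.9, 0.0, 97.0]
force: [-0.3, 0.2, -0.6]
finger_gap: 0.0484
finger_force: 0.0
```

>>> servo_tool(
  rotation=[
    [0,0,0],
    [0,0,0],
    [0,0,0],
    [0,0,0],
    [0,0,0],
    [0,0,0],
    [0,0,0],
    [0,0,0],
    [0,0,0],
    [0,0,0],
  ],
  travel=[
    [0,0,-0.008],
    [0,0,-0.015],
    [0,0,-0.02],
    [0,0,-0.025],
    [0,0,-0.025],
    [0,0,-0.02],
    [0,0,-0.01],
    [0,0,0],
    [0,0,0],
    [0,0,0],
  ],
  gripper=[110,110,110,110,110,110,110,110,110,110],
)

```text
clock: 10.65
position: [0.614, -0.1367, 0.3097]
tcp_rot: [-180.0, -0.1, 97.0]
force: [-0.6, 0.2, -0.4]
finger_gap: 0.0482
finger_force: 0.0
```

```bash
python3 - <<'E'
from h import *
from station import state,cams
s=state();p,R=pose(s);c=cams.capture("wrist");d=cams.capture("side")
np.savez("w5.npz",**c,p=p,Rm=R.as_matrix())
print(s["clock"],p,s["tcp_rot"],s["force"])
w=cv2.resize(c["pixels"][...,::-1],(400,300)); b=cv2.resize(d["pixels"][110:230,250:410,::-1],(400,300),interpolation=cv2.INTER_CUBIC)
cv2.imwrite("pics/w5.png",np.hstack([w,b]))
P=wtool(c);W=P@c["Rm"].T+c["p"]; L=(W-S)@np.c_[sx,np.cross([0,0,1],sx),[0,0,1]]
k=L[np.isfinite(L[...,0])&(L[...,2]>.1)&(L[...,0]<-.06)&(L[...,0]>-.1)&(L[...,1]>.07)&(L[...,1]<.12)];print("knob",len(k),k.mean(0),k.min(0),k.max(0))
print("knob push world", S+np.c_[sx,np.cross([0,0,1],sx),[0,0,1]]@[-.082,.091,.12])
E
```

```text
10.65 [ 0.614  -0.1367  0.3097] [-179.9824   -0.0686   97.0249] [-0.5988  0.2362 -0.3884]Traceback (most recent call last):
  File "<stdin>", line 8, in <module>
KeyError: 'Rm'
```

View pics/w5.png

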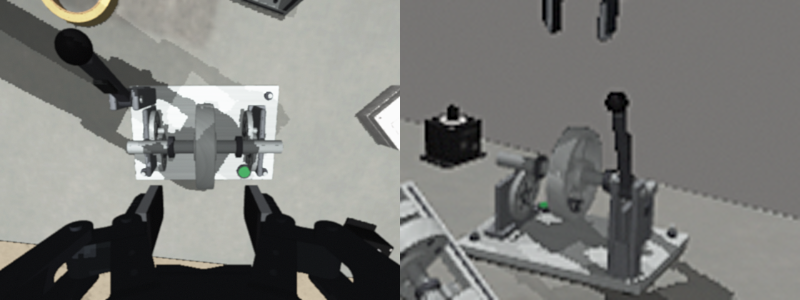

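>>> servo_tool(
  rotation=[
    [0,0,0],
    [0,0,0],
    [0,0,0],
    [0,0,0],
    [0,0,0],
    [0,0,0],
    [0,0,0],
    [0,0,0],
    [0,0,0],
    [0,0,0],
  ],
  travel=[
    [0,0,-0.015],
    [0,0,-0.015],
    [0.0225,-0.014,0],
    [0.0225,-0.014,0],
    [0.0225,-0.0135,0],
    [0.0225,-0.0135,0],
    [0.022,-0.0135,0],
    [0.022,-0.014,0],
    [0,0,0],
    [0,0,0],
  ],
  gripper=[255,255,255,255,255,255,255,255,255,255],
  force=30,
)

```text
clock: 11.58
position: [0.5156, -0.0133, 0.3405]
tcp_rot: [179.9, 0.0, 97.1]
force: [0.4, -0.6, 0.6]
finger_gap: 0.0003
finger_force: 0.0
```

>>> servo_tool(
  rotation=[
    [0,0,0],
    [0,0,0],
    [0,0,0],
    [0,0,0],
    [0,0,0],
    [0,0,0],
    [0,0,0],
    [0,0,0],
    [0,0,0],
    [0,0,0],
  ],
  travel=[
    [0,0,0.015],
    [0,0,0.02],
    [0,0,0.02],
    [0,0,0.012],
    [0,0,0.007],
    [0,0,0],
    [0,0,0],
    [0,0,0],
    [0,0,0],
    [0,0,0],
  ],
  gripper=[255,255,255,255,255,255,255,255,255,255],
)

```text
clock: 12.42
position: [0.517, -0.0142, 0.2684]
tcp_rot: [179.8, 0.1, 97.0]
force: [-0.7, 0.0, 0.1]
finger_gap: -0.0001
finger_force: 0.0
```

>>> servo_tool(
  rotation=[
    [0,0,0],
    [0,0,0],
    [0,0,0],
    [0,0,0],
    [0,0,0],
    [0,0,0],
    [0,0,0],
    [0,0,0],
    [0,0,0],
    [0,0,0],
  ],
  travel=[
    [0,0,0],
    [0,0,0],
    [0,0,0],
    [0,0,0],
    [0,0,0],
    [0,0,0],
    [0,0,0],
    [0,0,0],
    [0,0,0],
    [0,0,0],
  ],
  gripper=[255,255,255,255,255,255,255,255,255,255],
)

```text
clock: 13.25
position: [0.5165, -0.014, 0.2674]
tcp_rot: [179.9, 0.0, 97.0]
force: [-0.7, 0.5, 0.3]
finger_gap: -0.0001
finger_force: 0.0
```

>>> servo_tool(
  rotation=[
    [0,0,0],
    [0,0,0],
    [0,0,0],
    [0,0,0],
    [0,0,0],
    [0,0,0],
    [0,0,0],
    [0,0,0],
    [0,0,0],
    [0,0,0],
  ],
  travel=[
    [0,0,0],
    [0,0,0],
    [0,0,0],
    [0,0,0],
    [0,0,0],
    [0,0,0],
    [0,0,0],
    [0,0,0],
    [0,0,0],
    [0,0,0],
  ],
  gripper=[255,255,255,255,255,255,255,255,255,255],
)

```text
clock: 14.08
position: [0.5165, -0.014, 0.2674]
tcp_rot: [179.9, 0.0, 97.0]
force: [0.3, -0.3, 0.2]
finger_gap: -0.0002
finger_force: 0.0
```

```bash
cat > chk.py <<'E'
from h import *
from station import state,cams
s=state();print(s["clock"],s["position"],s["force"])
a=cams.capture("side")["pixels"].astype(int); 
for _ in range(4): b=cams.capture("side")["pixels"].astype(int)
x=np.abs(a-b).max(2)[150:210,300:345]; print("moving px",(x>25).sum(),x.mean())
np.save("last.npy",b.astype(np.uint8))
E
python3 chk.py
```

```text
14.0833 [ 0.5165 -0.014   0.2674] [ 0.2884 -0.2595  0.1966]
moving px 0 1.3003703703703704
```

>>> servo_tool(
  rotation=[
    [0,0,0],
    [0,0,0],
    [0,0,0],
    [0,0,0],
    [0,0,0],
    [0,0,0],
    [0,0,0],
    [0,0,0],
    [0,0,0],
    [0,0,0],
  ],
  travel=[
    [0,0,0],
    [0,0,0],
    [0,0,0],
    [0,0,0],
    [0,0,0],
    [0,0,0],
    [0,0,0],
    [0,0,0],
    [0,0,0],
    [0,0,0],
  ],
  gripper=[255,255,255,255,255,255,255,255,255,255],
)

```text
clock: 15.17
position: [0.5165, -0.014, 0.2674]
tcp_rot: [179.9, 0.0, 97.0]
force: [0.2, -0.0, 0.3]
finger_gap: 0.0002
finger_force: 0.0
```

>>> servo_tool(
  rotation=[
    [0,0,0],
    [0,0,0],
    [0,0,0],
    [0,0,0],
    [0,0,0],
    [0,0,0],
    [0,0,0],
    [0,0,0],
    [0,0,0],
    [0,0,0],
  ],
  travel=[
    [0,0,0],
    [0,0,0],
    [0,0,0],
    [0,0,0],
    [0,0,0],
    [0,0,0],
    [0,0,0],
    [0,0,0],
    [0,0,0],
    [0,0,0],
  ],
  gripper=[255,255,255,255,255,255,255,255,255,255],
)

```text
clock: 16.0
position: [0.5165, -0.014, 0.2674]
tcp_rot: [179.9, 0.0, 97.0]
force: [1.3, 0.4, -0.2]
finger_gap: -0.0003
finger_force: 0.0
```

```bash
python3 chk.py; python3 - <<'E'
from h import *
from station import cams
b=np.load("last.npy")[...,::-1]; d=cams.capture("scene")["pixels"][...,::-1]
b=cv2.resize(b[125:225,270:370],(400,400),interpolation=cv2.INTER_CUBIC)
d=cv2.resize(d[120:210,235:335],(400,400),interpolation=cv2.INTER_CUBIC)
cv2.imwrite("pics/last.png",np.hstack([b,d]))
E
```

```text
16.0 [ 0.5165 -0.014   0.2674] [ 1.2802  0.3643 -0.209 ]
moving px 0 1.3211111111111111
```

View pics/last.png

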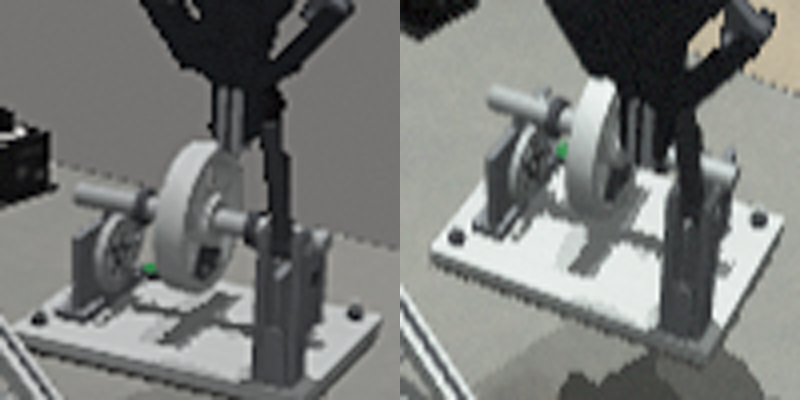

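>>> servo_tool(
  rotation=[
    [0,0,0],
    [0,0,0],
    [0,0,0],
    [0,0,0],
    [0,0,0],
    [0,0,0],
  ],
  travel=[
    [-0.008,0,0],
    [-0.008,0,0],
    [-0.007,0,0],
    [-0.007,0,0],
    [-0.007,0,0],
    [-0.007,0,0],
  ],
  gripper=[255,255,255,255,255,255],
)

```text
clock: 16.8
position: [0.522, -0.0586, 0.2675]
tcp_rot: [179.9, 0.0, 97.0]
force: [0.7, 0.8, -0.2]
finger_gap: -0.0
finger_force: 0.4
```

>>> servo_tool(
  rotation=[
    [0,0,0],
    [0,0,0],
    [0,0,0],
    [0,0,0],
    [0,0,0],
    [0,0,0],
    [0,0,0],
    [0,0,0],
  ],
  travel=[
    [-0.007,0,0],
    [-0.007,0,0],
    [-0.007,0,0],
    [-0.007,0,0],
    [-0.007,0,0],
    [-0.007,0,0],
    [-0.006,0,0],
    [0,0,0],
  ],
  gripper=[255,255,255,255,255,255,255,255],
)

```text
clock: 17.47
position: [0.5278, -0.1066, 0.2674]
tcp_rot: [179.9, 0.1, 97.0]
force: [-0.8, 0.4, 0.6]
finger_gap: 0.0
finger_force: 0.0
```

>>> servo_tool(
  rotation=[
    [0,0,0],
    [0,0,0],
    [0,0,0],
    [0,0,0],
    [0,0,0],
    [0,0,0],
    [0,0,0],
    [0,0,0],
    [0,0,0],
    [0,0,0],
  ],
  travel=[
    [0.01,0,0],
    [0.02,0,0],
    [0.02,0,0],
    [0.02,0,-0.01],
    [0.01,0,-0.02],
    [0,0,-0.03],
    [0,0,-0.02],
    [0,0,0],
    [0,0,0],
    [0,0,0],
  ],
  gripper=[255,255,255,255,255,255,255,255,255,255],
)

```text
clock: 18.3
position: [0.5173, -0.0253, 0.3464]
tcp_rot: [179.9, -0.0, 97.1]
force: [-0.2, 1.5, -0.9]
finger_gap: -0.0
finger_force: 0.0
```

```bash
cat > arm.py <<'E'
from h import *
from station import state,cams
s=state();c=cams.capture("side"); W=pts(c); S2=S+[.0002,-.002,0]
L=(W-S2)@np.c_[sx,np.cross([0,0,1],sx),[0,0,1]]
dark=(c["pixels"].max(2)<70)
k=L[dark&np.isfinite(L[...,0])&(abs(L[...,0]+.082)<.018)&(L[...,2]>-.01)&(L[...,2]<.125)&(L[...,1]>-.08)&(L[...,1]<.12)]
h=k-[0,.056,.017]; r=np.hypot(h[:,1],h[:,2]); t=h[(r>.085)&(r<.125)]
print(s["clock"],s["force"],len(t),"angle",np.median(np.arctan2(t[:,2],-t[:,1])) if len(t) else None)
E
python3 arm.py
```

```text
18.3 [-0.2015  1.455  -0.9452] 55 angle 0.9054725683021447
```

Arm is tipping and sinking; waiting it out.

>>> servo_tool(
  rotation=[
    [0,0,0],
    [0,0,0],
    [0,0,0],
    [0,0,0],
    [0,0,0],
    [0,0,0],
    [0,0,0],
    [0,0,0],
    [0,0,0],
    [0,0,0],
  ],
  travel=[
    [0,0,0],
    [0,0,0],
    [0,0,0],
    [0,0,0],
    [0,0,0],
    [0,0,0],
    [0,0,0],
    [0,0,0],
    [0,0,0],
    [0,0,0],
  ],
  gripper=[255,255,255,255,255,255,255,255,255,255],
)

```text
clock: 19.18
position: [0.5178, -0.026, 0.3474]
tcp_rot: [179.9, 0.0, 97.0]
force: [0.4, 0.0, -0.5]
finger_gap: -0.0001
finger_force: 0.0
```

>>> servo_tool(
  rotation=[
    [0,0,0],
    [0,0,0],
    [0,0,0],
    [0,0,0],
    [0,0,0],
    [0,0,0],
    [0,0,0],
    [0,0,0],
    [0,0,0],
    [0,0,0],
  ],
  travel=[
    [0,0,0],
    [0,0,0],
    [0,0,0],
    [0,0,0],
    [0,0,0],
    [0,0,0],
    [0,0,0],
    [0,0,0],
    [0,0,0],
    [0,0,0],
  ],
  gripper=[255,255,255,255,255,255,255,255,255,255],
)

```text
clock: 20.02
position: [0.5177, -0.0259, 0.3474]
tcp_rot: [179.9, 0.0, 97.0]
force: [-0.1, -0.8, -0.0]
finger_gap: -0.0
finger_force: 0.0
```

>>> servo_tool(
  rotation=[
    [0,0,0],
    [0,0,0],
    [0,0,0],
    [0,0,0],
    [0,0,0],
    [0,0,0],
    [0,0,0],
    [0,0,0],
    [0,0,0],
    [0,0,0],
  ],
  travel=[
    [0,0,0],
    [0,0,0],
    [0,0,0],
    [0,0,0],
    [0,0,0],
    [0,0,0],
    [0,0,0],
    [0,0,0],
    [0,0,0],
    [0,0,0],
  ],
  gripper=[255,255,255,255,255,255,255,255,255,255],
)

```text
clock: 20.85
position: [0.5177, -0.0259, 0.3474]
tcp_rot: [179.9, 0.0, 97.0]
force: [-0.7, -0.4, -0.6]
finger_gap: 0.0
finger_force: 0.0
```

>>> servo_tool(
  rotation=[
    [0,0,0],
    [0,0,0],
    [0,0,0],
    [0,0,0],
    [0,0,0],
    [0,0,0],
    [0,0,0],
    [0,0,0],
    [0,0,0],
    [0,0,0],
  ],
  travel=[
    [0,0,0],
    [0,0,0],
    [0,0,0],
    [0,0,0],
    [0,0,0],
    [0,0,0],
    [0,0,0],
    [0,0,0],
    [0,0,0],
    [0,0,0],
  ],
  gripper=[255,255,255,255,255,255,255,255,255,255],
)

```text
clock: 21.68
position: [0.5177, -0.0259, 0.3474]
tcp_rot: [179.9, 0.0, 97.0]
force: [-0.2, 0.7, -0.6]
finger_gap: 0.0001
finger_force: 0.0
```

```bash
python3 arm.py; python3 chk.py
```

```text
21.6833 [-0.1753  0.7183 -0.5724] 38 angle 0.033809514700163405
21.7333 [ 0.5178 -0.026   0.3474] [-0.5258 -0.8023 -0.608 ]
moving px 0 1.2159259259259259
```

```bash
python3 -c "
from station import ticket
print(ticket.finish_job())"
```

```text
the job is handed in; nothing more can be done
None
```

I pulled the spoked flywheel from its clips and laid it on the rollers, where it came to rest with the slug hanging straight down; then I tipped the hold-down arm, which sank on to the shaft (measured at about 0.03 rad), and handed the job in at about 22 s. No verdict came back.

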